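Screw the lid on the used-blade jar

TASK

Close the used-blade jar: put its lid on, turn it backward (counter-clockwise) with light pressure until the lid drops into the thread starts, then screw it forward (clockwise) all the way home and let go. Be gentle with the jar, which stands on a soft pad: do not press it hard into its pad, wrench it round in its holder or force the thread, and leave the tape roll, stapler and label roll where they are.

Things in the scene. Friction and masses are not known exactly. Their poses are not given: they have to be found in the camera images.
- lid: Loose black fluted screw lid, 68 mm across and 28 mm high without its grip bar, lying mouth down on the bench. Origin: centre of its skirt's lower edge; z up. Inside the skirt four lugs (7 mm wide, 4 mm high, undersides 0.5 mm above the skirt's edge) point inward at the lid's +x, +y, -x, -y, to 25.5 mm from the axis. Mass 0.08 to 0.17 kg.
- lid_bar (a point): Middle of the grip bar on top of the lid, 40 mm above the lid's origin. The bar is 46 mm long (along the lid's x), 12 mm thick (along y), and stands 24 mm up from the lid's top: 28 to 52 mm above the skirt's edge.
- holder: Grey square base plate 116 x 116 x 10 mm screwed to the bench, with a round collar (100 mm across, top 32 mm above the bench) in which the white jar (82 mm across) stands. Origin: centre of its underside, on the jar's axis. The jar stands in it at any yaw, unrelated to the holder's.
- jar_mouth (a point): Centre of the open jar's rim with the jar at rest, 101 mm above the bench (fixed to the holder). The neck is 47 mm across, tapered to 42 at the rim. Four equal thread ridges stand round it, out to 28 mm from the axis. Each quarter turn, going clockwise from above, has: an opening of 28 degrees (a thread start), a ridge of 54 degrees, an upright stop of 8 degrees.
- ridge_top (a point): On the jar's axis at the height of the level ridge tops, 6.5 mm below the rim; the stops rise 3 mm higher. The openings' angles are not known. A lid set on at a chance angle rests by its lugs on ridges or stops (skirt edge 7 or 4 mm below the rim). From the ridges, forward only jams on the stops; backward it finds the openings within a quarter turn and, at most 13 degrees on, meets the stops.
- start_floor (a point): On the jar's axis at the floor of the openings, 17 mm below the rim: a lid over them can drop 10.5 mm from the ridge tops. From there forward (clockwise) the lugs run under the ridges: the floor falls 6.4 mm per radian under the ridges, so the lid sinks 4.5 mm in all, with 1 to 2 mm of vertical play, until the lugs meet the stops after 54 to 67 degrees.
- home (a point): Where the lid's origin lies when screwed home, on the jar's axis, 22.5 mm below the rim (78.5 mm above the bench), jar at rest. The whole lid, bar included, is then 130.5 mm above the bench.
- jar_pad (a joint): How far the jar is pressed down into its springy pad, m: 0 at rest, 2500 N/m, so 0.008 is 20 N.
- jar (a joint): How far the jar is twisted round in its holder, rad, positive counter-clockwise from above: 0 at rest, springs back with 3.5 N m/rad, so 0.12 is 0.42 N m.
- masking_tape: Bystander: beige roll of masking tape lying flat, 98 mm across, 25 mm high. Origin: centre of its underside.
- stapler: Bystander: red and black desk stapler, 68 x 149 x 44 mm. Origin: centre of its underside.
- label_roll: Bystander: white roll of labels standing on its flat end, 99 mm across, 60 mm high. Origin: centre of its underside.
Things that resemble listed ones, but are neither listed nor needed, are in the scene too. Of the things that look like the lid, take the one that is farthest to the robot's right at the start.

How it is judged:
By the outcome, as a careful person would: the job done as asked, in the order asked, and still so for the second after the job is handed in, with the robot touching nothing.
It also fails if it takes over 69 s, if anything falls off the work surface, if the arm or the gripper's body presses on something with over 40 N, if the wrist force passes 120 N, or if a joint passes its speed limit or range.

ROBOT

A 6-joint arm with a two-finger parallel gripper is mounted at the origin on a cart in front of the work surface, level with it; the furniture and walls round the work are solid. World frame = base frame: x ahead of the robot, y to its left, z up, the work surface at z = 0. Lengths are in m, angles in rad, forces in N, time in s.
With the tool pointing down it reaches from about 0.35 to 0.775 m from the base axis. Payload 7.3 kg.
Tool frame: the origin (TCP) lies between the finger pads; the fingertips stand robot.tcp_to_tips ahead of it and the grasp point (between the pads) lies 2 mm behind it (robot.tcp_to_tips is the distance from the TCP to the fingertips, in m); y points along the fingers, x is the direction in which the jaws open and shut, and the axes are right-handed (so a half turn about y gives the same grasp; the last joint's range is limited). The gripper opens to 92 mm and grips with 3 to 60 N. Pads are 19 mm wide; open, the fingers measure 130 mm over their backs; the gripper's body (75 mm by 190 mm) begins 47 mm behind the grasp point.
Start: joints at [0.972, 0.342, 1.524, -0, 1.275, -0.146], TCP at [0.23, 0.472, 0.244] pointing down, gripper open.
Joint ranges: [-2.53, 2.53], [-0.77, 2.02], [0.04, 2.7], [-1, 4.14], [0.28, 2.66], [-3.11, 3.11]. Speed limits (rad/s): [2.57, 2.57, 3.14, 3.14, 3.14, 3.14].

INTERFACE

Orientations are given as [roll, pitch, yaw] about the fixed x, y, z axes, in that order (R = Rz(yaw) Ry(pitch) Rx(roll)).
In Python, from cell import status, read_camera, get_calibration, robot gives the robot as it stands.
- The arm moves only by the shell command python3 -m creep 'ROWS' [FORCE]. ROWS is JSON, a list of rows, each an object of numbers: "dx", "dy", "dz": the shift along the tool's x, y, z in m; "rx", "ry", "rz": the turn, a rotation vector about the tool's x, y, z in rad; "gripper": the opening, from 0 (shut) to 1 (fully open). A call has 1 to 20 rows; each row is the pose to reach, as a shift and turn from the pose commanded when the call began, along the tool's axes at that moment; what a row does not reach only later rows make up. A row lasts 1/8 s, in which the tool goes at most 62.5 mm and 10.7 degrees, less where a joint would pass 70% of its speed; a pose out of reach is approached as far as the arm can. A call with a gripper value outside its range is refused whole. The fingers move at their own pace and stop on an object; FORCE is the grip in N (left out, the last holds). Time passes only in rows, so rows that repeat a pose let the fingers close. It gives the time, the measured TCP pose, the force and the opening at its end, in the units of the state.
- status.observe(): the state, without advancing time (a new reading comes with each control period).
- read_camera(name): name is "scene" or "top" or "wrist"; returns (picture, depth): 480x640x3 uint8, red, green, blue; 480x640 float32, m along the optical axis (not along the pixel's ray), 0 where there is no reading.
- get_calibration(name): a dict with "fx", "fy", "cx", "cy" (pixels), "D" ([k1, k2, p1, p2, k3] as OpenCV has them; the pictures are not rectified), "xyz" and "rotation" of the camera in the world; the wrist camera has in their place "mount" (4x4, takes a point from camera to tool coordinates, whose origin is the TCP and whose axes are the tool frame's). Camera axes: x right, y down, z forward; pixel columns grow to the right and rows downward; lengths in m; the calibration is good to about 2 mm. A picture is of the moment at which its call begins: read the wrist's pose just before it. get_calibration takes no time and is no camera call.
- robot.hand_in(): hands the job in, once; it reports no verdict.
The state is a dict: "time": time; "qpos": joint angles; "qvel": joint speeds; "joint_efforts": joint torques, N m; "tool_pos": TCP position; "tool_rot": TCP orientation; "contact_force": force on the tool from outside, world axes, zero at the start; "torque": the same for the moment, N m; "opening": finger opening in m.
Only numpy, scipy, OpenCV 4.12 (cv2) and the standard library are available. Lean on these libraries where they do the work, as an engineer would, in place of code of your own. Each camera call takes 0.05 s, during which the arm holds its last target.

## Working session

There is one attempt and no reset: what is moved stays moved. The work goes in short steps, Python scripts to look and compute and a shell command to move; the robot and the scene stay as the last step left them, time stands still between calls to the robot, and variables do not carry over. Pictures are saved under pics/ and viewed, and the job is handed in when it is done.

```bash
ls; mkdir -p pics; python3 - <<'E'
from cell import status, read_camera, get_calibration, robot
import cv2
print(status.observe()); print(robot.tcp_to_tips)
for n in ["scene","top","wrist"]:
    print(n,get_calibration(n))
    p,d=read_camera(n)
    cv2.imwrite(f"pics/{n}0.png",p[:,:,::-1])
    import numpy as np; np.save(f"pics/{n}0.npy",d)
E
```

```text
pics
{'time': 0.0, 'qpos': array([ 9.72004470e-01,  3.42721904e-01,  1.52503269e+00, -1.77373991e-05,
        1.27535623e+00, -1.46005540e-01]), 'qvel': array([ 0.00050731,  0.00020204, -0.00041694, -0.0003425 ,  0.0019834 ,
       -0.00154942]), 'joint_efforts': array([ 5.39196208e-04, -4.31237841e+01, -2.44216526e+01,  7.16839987e-02,
        5.60571975e-02, -1.27348708e-04]), 'tool_pos': array([0.2294458 , 0.47178826, 0.24303988]), 'tool_rot': array([-1.57059223e+00,  1.50448627e-03,  1.11801534e+00]), 'contact_force': array([ 0.41490372,  0.26388581, -0.36487886]), 'torque': array([-0.00501304, -0.05310188,  0.00876747]), 'opening': 0.09175816770855644}
0.017
scene {'fx': 564.0423855130609, 'fy': 564.0423855130609, 'cx': 320.40344282268103, 'cy': 238.02406102611775, 'D': array([-0.13945369,  0.        ,  0.        ,  0.        ,  0.        ]), 'xyz': array([ 0.11127961, -0.98361572,  1.11314436]), 'rotation': array([-2.32426132, -0.01992005, -0.44572604])}
top {'fx': 560.0822382817848, 'fy': 560.0822382817848, 'cx': 313.6530536230608, 'cy': 239.87404750185289, 'D': array([-0.07949289,  0.        ,  0.        ,  0.        ,  0.        ]), 'xyz': array([0.39445403, 0.00445958, 1.39347427]), 'rotation': array([-2.97436719, -0.00786859, -1.55026719])}
wrist {'fx': 343.71360850691576, 'fy': 343.71360850691576, 'cx': 313.09330533787954, 'cy': 244.07602240997605, 'D': array([-0.00237187,  0.        ,  0.        ,  0.        ,  0.        ]), 'mount': array([[ 9.99997811e-01,  3.19801474e-04, -2.06777299e-03,
        -7.28849052e-05],
       [ 2.07525756e-03, -2.77679268e-01,  9.60671597e-01,
        -1.39655486e-01],
       [-2.66953496e-04, -9.60673785e-01, -2.77679324e-01,
         7.40543360e-02],
       [ 0.00000000e+00,  0.00000000e+00,  0.00000000e+00,
         1.00000000e+00]])}
```

View pics/top0.png

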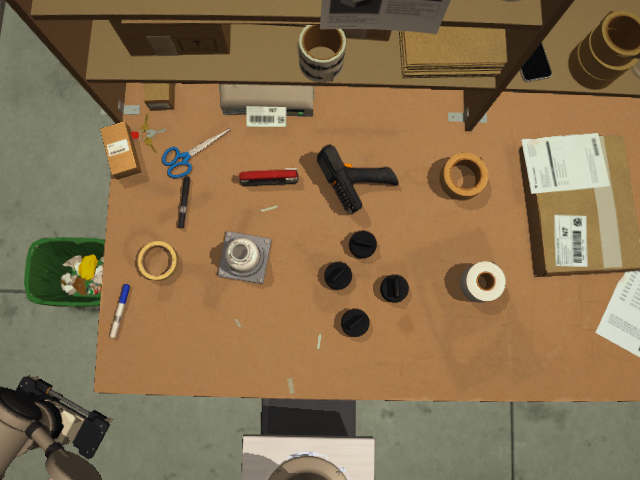

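View pics/scene0.png

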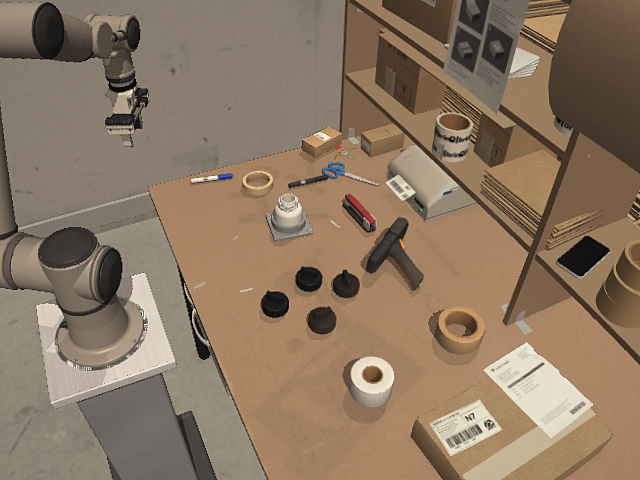

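View pics/wrist0.png

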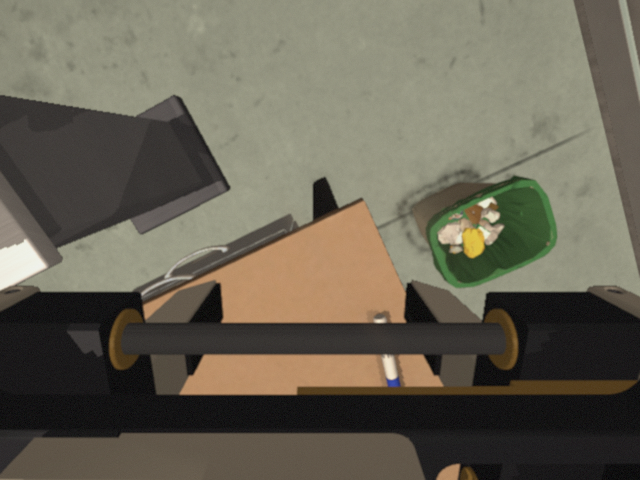

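Candidates for the lid in the top view are the black fluted lids at (362,245), (338,275), (394,288) and (355,322). The robot's right is image right, so I choose (394,288) and check it in a crop.

```bash
cat > h.py <<'E'
import numpy as np, cv2
from scipy.spatial.transform import Rotation as R
from cell import status, read_camera, get_calibration, robot
def cam(n,st=None):
    c=get_calibration(n); K=np.array([[c['fx'],0,c['cx']],[0,c['fy'],c['cy']],[0,0,1]])
    if 'mount' in c:
        st=st or status.observe(); M=c['mount']; Rt=R.from_euler('xyz',st['tool_rot']).as_matrix()
        return K,c['D'],Rt@M[:3,:3],st['tool_pos']+Rt@M[:3,3]
    return K,c['D'],R.from_euler('xyz',c['rotation']).as_matrix(),np.array(c['xyz'])
def ray(C,uv):
    K,D,Rm,t=C; p=cv2.undistortPoints(np.array(uv,float).reshape(-1,1,2),K,D).reshape(-1,2)
    d=np.c_[p,np.ones(len(p))]@Rm.T; return d,t
def plane(C,uv,z):
    d,t=ray(C,uv); return t+d*((z-t[2])/d[:,2])[:,None]
def proj(C,X):
    K,D,Rm,t=C; X=(np.array(X,float).reshape(-1,3)-t)@Rm
    return cv2.projectPoints(X,np.zeros(3),np.zeros(3),K,D)[0].reshape(-1,2)
def crop(p,x,y,w,h,s,name,gamma=1.0):
    c=p[y:y+h,x:x+w,::-1]; c=cv2.resize(c,None,fx=s,fy=s,interpolation=cv2.INTER_CUBIC)
    c=(255*(c/255.)**gamma).astype(np.uint8); cv2.imwrite(name,c)
E
python3 - <<'E'
from h import *
p=cv2.imread("pics/top0.png")[:,:,::-1]
crop(p,320,230,96,80,5,"pics/lidc.png",0.45)
crop(p,205,220,80,70,8,"pics/jarc.png",1)
C=cam("top")
print(plane(C,[(362,245),(338,275),(394,288),(355,322)],0.04))
d=np.load("pics/top0.npy"); print(d[288,394],d[250,243])
s=cv2.imread("pics/scene0.png")[:,:,::-1]
crop(s,250,180,120,160,5,"pics/scc.png",0.6) if 0 else crop(s,240,180,150,110,5,"pics/scc.png",0.6)
E
```

```text
[[ 0.61295508 -0.12019479  0.04      ]
 [ 0.53795012 -0.06235327  0.04      ]
 [ 0.50908138 -0.19863581  0.04      ]
 [ 0.42558206 -0.10472943  0.04      ]]
1.3483226 1.3803871
```

View pics/lidc.png

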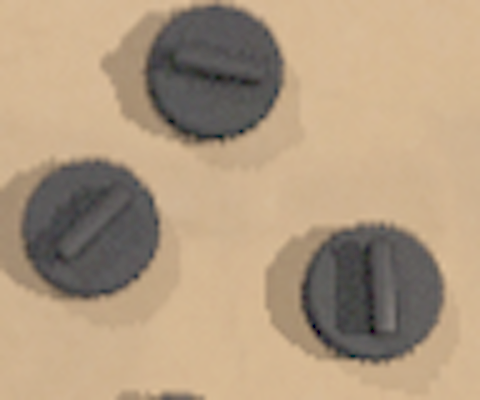

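View pics/jarc.png

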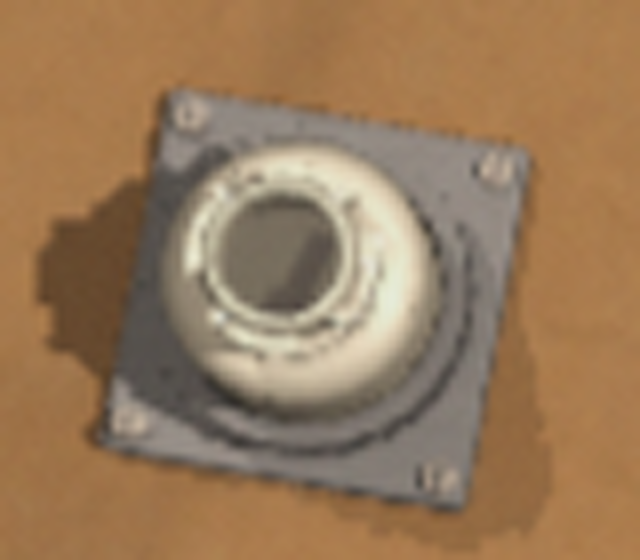

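```bash
python3 -m creep '[{"dx":-0.24,"dz":-0.27,"dy":0,"ry":1.3},{"dx":-0.481,"dy":0.044,"dz":-0.546,"ry":2.69,"gripper":0.5},{"dx":-0.481,"dy":0.044,"dz":-0.546,"ry":2.69},{"dx":-0.481,"dy":0.044,"dz":-0.546,"ry":2.69},{"dx":-0.481,"dy":0.044,"dz":-0.546,"ry":2.69},{"dx":-0.481,"dy":0.044,"dz":-0.546,"ry":2.69},{"dx":-0.481,"dy":0.044,"dz":-0.546,"ry":2.69},{"dx":-0.481,"dy":0.044,"dz":-0.546,"ry":2.69},{"dx":-0.481,"dy":0.044,"dz":-0.546,"ry":2.69},{"dx":-0.481,"dy":0.044,"dz":-0.546,"ry":2.69},{"dx":-0.481,"dy":0.044,"dz":-0.546,"ry":2.69},{"dx":-0.481,"dy":0.044,"dz":-0.546,"ry":2.69},{"dx":-0.481,"dy":0.044,"dz":-0.546,"ry":2.69},{"dx":-0.481,"dy":0.044,"dz":-0.546,"ry":2.69},{"dx":-0.481,"dy":0.044,"dz":-0.546,"ry":2.69},{"dx":-0.481,"dy":0.044,"dz":-0.546,"ry":2.69},{"dx":-0.481,"dy":0.044,"dz":-0.546,"ry":2.69},{"dx":-0.481,"dy":0.044,"dz":-0.546,"ry":2.69},{"dx":-0.481,"dy":0.044,"dz":-0.546,"ry":2.69},{"dx":-0.481,"dy":0.044,"dz":-0.546,"ry":2.69}]'
python3 - <<'E'
from h import *
print(plane(cam("top"),[(240,251.9)],0.101))
st=status.observe(); print(st['tool_pos'],st['tool_rot'],st['qpos'],st['time'])
p,d=read_camera("wrist"); cv2.imwrite("pics/w1.png",p[:,:,::-1]); np.save("pics/w1.npy",d); crop(p,0,0,640,480,1,"pics/w1g.png",0.5)
np.savez("pics/w1s.npz",**st)
E
```

```text
[[0.58059577 0.16996617 0.101     ]]
[0.2294849  0.47187752 0.2432213 ] [-1.57064044e+00  1.11874094e-03  1.11800831e+00] [ 9.72034253e-01  3.42541337e-01  1.52478150e+00 -8.87967663e-06
  1.27539933e+00 -1.45971377e-01] 0.15invalid input at $[0]: expected keys dx, dy, dz, rx, ry, rz, gripper
```

View pics/w1g.png

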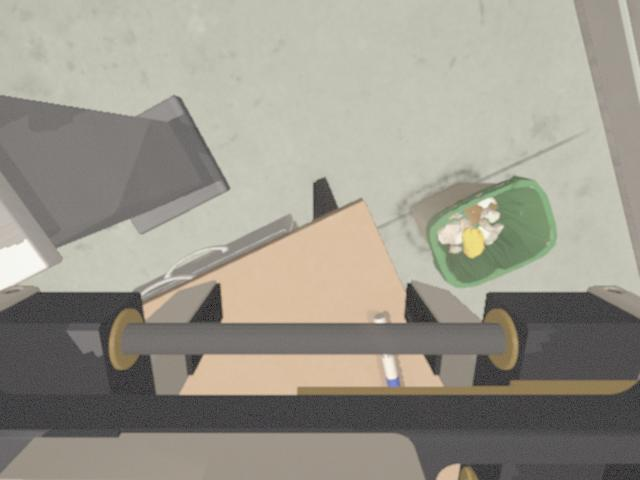

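```bash
python3 -m creep '[{"dx":-0.24,"dy":0,"dz":-0.27,"rx":0,"ry":1.3,"rz":0,"gripper":0.5},{"dx":-0.481,"dy":0.044,"dz":-0.546,"rx":0,"ry":2.69,"rz":0,"gripper":0.5},{"dx":-0.481,"dy":0.044,"dz":-0.546,"rx":0,"ry":2.69,"rz":0,"gripper":0.5},{"dx":-0.481,"dy":0.044,"dz":-0.546,"rx":0,"ry":2.69,"rz":0,"gripper":0.5},{"dx":-0.481,"dy":0.044,"dz":-0.546,"rx":0,"ry":2.69,"rz":0,"gripper":0.5},{"dx":-0.481,"dy":0.044,"dz":-0.546,"rx":0,"ry":2.69,"rz":0,"gripper":0.5},{"dx":-0.481,"dy":0.044,"dz":-0.546,"rx":0,"ry":2.69,"rz":0,"gripper":0.5},{"dx":-0.481,"dy":0.044,"dz":-0.546,"rx":0,"ry":2.69,"rz":0,"gripper":0.5},{"dx":-0.481,"dy":0.044,"dz":-0.546,"rx":0,"ry":2.69,"rz":0,"gripper":0.5},{"dx":-0.481,"dy":0.044,"dz":-0.546,"rx":0,"ry":2.69,"rz":0,"gripper":0.5},{"dx":-0.481,"dy":0.044,"dz":-0.546,"rx":0,"ry":2.69,"rz":0,"gripper":0.5},{"dx":-0.481,"dy":0.044,"dz":-0.546,"rx":0,"ry":2.69,"rz":0,"gripper":0.5},{"dx":-0.481,"dy":0.044,"dz":-0.546,"rx":0,"ry":2.69,"rz":0,"gripper":0.5},{"dx":-0.481,"dy":0.044,"dz":-0.546,"rx":0,"ry":2.69,"rz":0,"gripper":0.5},{"dx":-0.481,"dy":0.044,"dz":-0.546,"rx":0,"ry":2.69,"rz":0,"gripper":0.5},{"dx":-0.481,"dy":0.044,"dz":-0.546,"rx":0,"ry":2.69,"rz":0,"gripper":0.5},{"dx":-0.481,"dy":0.044,"dz":-0.546,"rx":0,"ry":2.69,"rz":0,"gripper":0.5},{"dx":-0.481,"dy":0.044,"dz":-0.546,"rx":0,"ry":2.69,"rz":0,"gripper":0.5}]'
python3 - <<'E'
from h import *
st=status.observe(); print(st['tool_pos'],st['tool_rot'],st['qpos'],st['time'])
p,d=read_camera("wrist"); cv2.imwrite("pics/w1.png",p[:,:,::-1]); np.save("pics/w1.npy",d); crop(p,0,0,640,480,1,"pics/w1g.png",0.5)
np.savez("pics/w1s.npz",**st)
E
```

```text
time: 2.45
tool_pos: [0.5102, -0.1992, 0.1997]
tool_rot: [-1.571, 0.0, -1.571]
contact_force: [0.3, 0.7, -0.8]
opening: 0.0457
[ 0.51019917 -0.19921063  0.19968656] [-1.57081718e+00  1.01848674e-04 -1.57112308e+00] [-5.12241755e-01  4.21540620e-01  1.52936072e+00  8.46157027e-05
  1.19075939e+00  1.05884993e+00] 2.45
```

View pics/w1g.png

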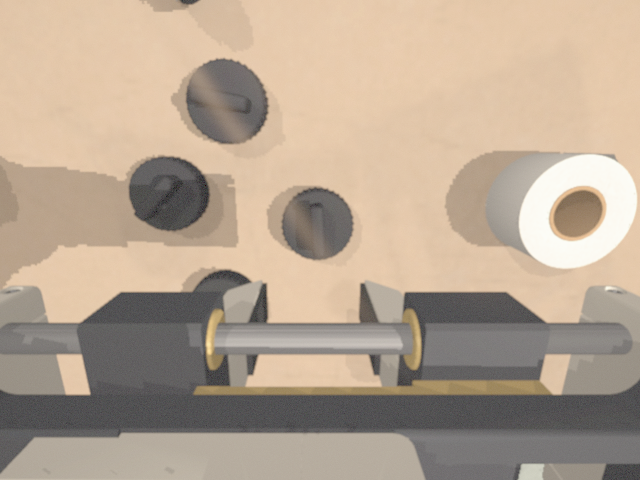

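The target lid is at (317,222), just ahead of the fingers, with its bar pointing roughly up and down in the image. The label roll is to the right at about (560,210).

```bash
python3 - <<'E'
from h import *
p=cv2.imread("pics/w1.png")[:,:,::-1]; d=np.load("pics/w1.npy"); st=dict(np.load("pics/w1s.npz"))
crop(p,272,177,90,90,6,"pics/w1c.png",0.4)
C=cam("wrist",st)
# mask by depth: points above plane
vv,uu=np.mgrid[170:275,265:370]; z=d[170:275,265:370]
dr,t=ray(C,np.c_[uu.ravel(),vv.ravel()]); f=C[2][:,2]; X=t+dr*(z.ravel())[:,None]
ok=z.ravel()>0
g=p[170:275,265:370].max(2).ravel()<70
for lo,hi in [(0.01,.027),(0.025,.032),(.045,.058)]:
    m=ok&(X[:,2]>lo)&(X[:,2]<hi); Y=X[m]; print(lo,m.sum(),Y.mean(0),Y.min(0),Y.max(0))
m=ok&(X[:,2]>.045)&(X[:,2]<.058);Y=X[m,:2].astype(np.float32)
print(cv2.minAreaRect(Y))
m=ok&(X[:,2]>.02)&(X[:,2]<.034);Y=X[m,:2].astype(np.float32)
print(cv2.minEnclosingCircle(Y))
E
```

```text
0.01 2154 [ 0.51597815 -0.20367061  0.02569385] [ 0.47779058 -0.23901888  0.01000495] [ 0.54656039 -0.16985725  0.027     ]
0.025 3086 [ 0.5139845  -0.20439118  0.02681046] [ 0.4787038  -0.23748749  0.02500918] [ 0.54519033 -0.17109109  0.03194791]
0.045 694 [ 0.5133719  -0.20423875  0.05032312] [ 0.48960845 -0.21069151  0.04511626] [ 0.53509543 -0.19750102  0.05283404]
((0.5123578906059265, -0.20431005954742432), (0.04564780369400978, 0.011948492377996445), 3.4229183197021484)
((0.5119110941886902, -0.20440417528152466), 0.03494109958410263)
```

View pics/w1c.png

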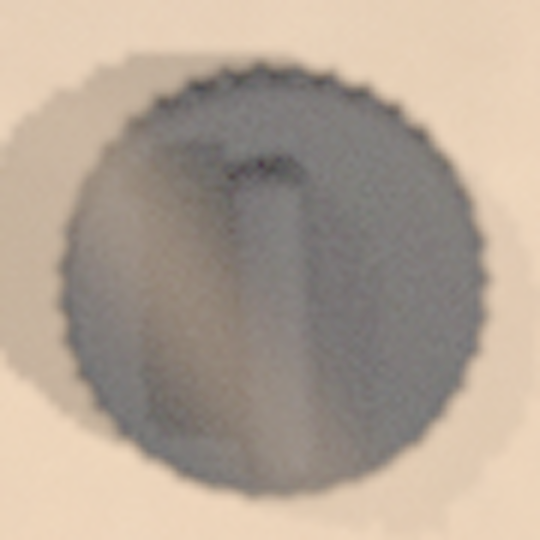

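```bash
python3 -m creep '[{"dx":0.005,"dy":0.06,"dz":0.002,"rx":0,"ry":-0.06,"rz":0,"gripper":0.5},{"dx":0.005,"dy":0.11,"dz":0.002,"rx":0,"ry":-0.06,"rz":0,"gripper":0.5},{"dx":0.005,"dy":0.14,"dz":0.002,"rx":0,"ry":-0.06,"rz":0,"gripper":0.5},{"dx":0.005,"dy":0.152,"dz":0.002,"rx":0,"ry":-0.06,"rz":0,"gripper":0.5},{"dx":0.005,"dy":0.152,"dz":0.002,"rx":0,"ry":-0.06,"rz":0,"gripper":0.5},{"dx":0.005,"dy":0.152,"dz":0.002,"rx":0,"ry":-0.06,"rz":0,"gripper":0.5},{"dx":0.005,"dy":0.152,"dz":0.002,"rx":0,"ry":-0.06,"rz":0,"gripper":0.1},{"dx":0.005,"dy":0.152,"dz":0.002,"rx":0,"ry":-0.06,"rz":0,"gripper":0},{"dx":0.005,"dy":0.152,"dz":0.002,"rx":0,"ry":-0.06,"rz":0,"gripper":0},{"dx":0.005,"dy":0.152,"dz":0.002,"rx":0,"ry":-0.06,"rz":0,"gripper":0},{"dx":0.005,"dy":0.152,"dz":0.002,"rx":0,"ry":-0.06,"rz":0,"gripper":0}]' 40
python3 - <<'E'
from h import *
st=status.observe(); print(st)
E
```

```text
time: 3.88
tool_pos: [0.5122, -0.2042, 0.0478]
tool_rot: [-1.571, 0.0, -1.512]
contact_force: [-0.5, 0.7, 1.7]
opening: 0.0116
{'time': 3.875, 'qpos': array([-5.18471775e-01,  6.17452095e-01,  1.67920516e+00,  1.30177703e-04,
        8.44938783e-01,  9.93399962e-01]), 'qvel': array([-3.43163400e-05,  7.55419334e-04,  4.91695347e-04,  2.54515802e-04,
        1.13442265e-03, -7.05235575e-04]), 'joint_efforts': array([-9.06664948e-02, -4.91328728e+01, -1.76337254e+01,  3.37370450e-02,
       -2.07968568e-01, -6.40581275e-04]), 'tool_pos': array([ 0.512219  , -0.20424489,  0.04780293]), 'tool_rot': array([-1.57074602e+00,  8.34267330e-05, -1.51195814e+00]), 'contact_force': array([-0.54257921,  0.70633972,  1.73604663]), 'torque': array([-0.00519985,  0.29486338, -0.00682425]), 'opening': 0.011628352268330927}
```

```bash
python3 -m creep '[{"dx":0,"dy":-0.03,"dz":0,"rx":0,"ry":0,"rz":0,"gripper":0},{"dx":0,"dy":-0.09,"dz":0,"rx":0,"ry":0,"rz":0,"gripper":0},{"dx":-0.03,"dy":-0.15,"dz":0,"rx":0,"ry":0,"rz":0,"gripper":0},{"dx":-0.08,"dy":-0.18,"dz":0.003,"rx":0,"ry":0,"rz":0,"gripper":0},{"dx":-0.14,"dy":-0.2,"dz":0.005,"rx":0,"ry":0,"rz":0,"gripper":0},{"dx":-0.2,"dy":-0.2,"dz":0.008,"rx":0,"ry":0,"rz":0,"gripper":0},{"dx":-0.26,"dy":-0.2,"dz":0.01,"rx":0,"ry":0,"rz":0,"gripper":0},{"dx":-0.32,"dy":-0.2,"dz":0.01,"rx":0,"ry":0,"rz":0,"gripper":0},{"dx":-0.36,"dy":-0.2,"dz":0.01,"rx":0,"ry":0,"rz":0,"gripper":0},{"dx":-0.374,"dy":-0.2,"dz":0.01,"rx":0,"ry":0,"rz":0,"gripper":0},{"dx":-0.374,"dy":-0.2,"dz":0.01,"rx":0,"ry":0,"rz":0,"gripper":0},{"dx":-0.374,"dy":-0.2,"dz":0.01,"rx":0,"ry":0,"rz":0,"gripper":0},{"dx":-0.374,"dy":-0.2,"dz":0.01,"rx":0,"ry":0,"rz":0,"gripper":0}]'
python3 - <<'E'
from h import *
st=status.observe(); print(st['opening'],st['qpos'])
p,d=read_camera("wrist"); cv2.imwrite("pics/w2.png",p[:,:,::-1]); np.save("pics/w2.npy",d)
np.savez("pics/w2s.npz",**st)
E
```

```text
time: 5.5
tool_pos: [0.5005, 0.1684, 0.2477]
tool_rot: [-1.571, -0.0, -1.514]
contact_force: [0.1, 0.2, -0.6]
opening: 0.0118
0.011800402739505817 [ 1.79441147e-01  3.44498390e-01  1.50904120e+00 -2.10607741e-04
  1.28807535e+00  1.69338981e+00]
```

View pics/w2.png

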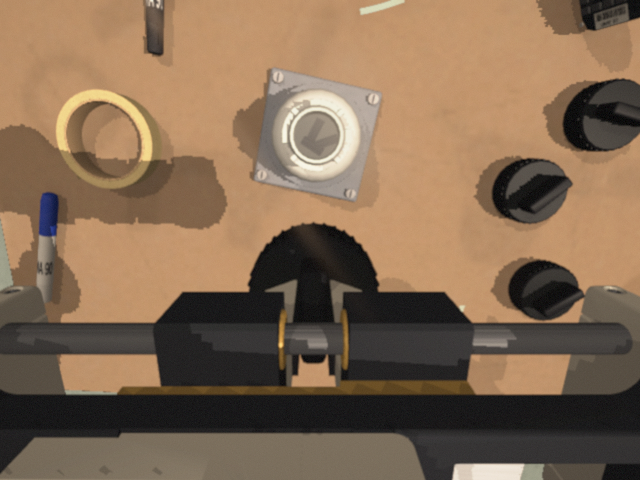

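The lid is held between the fingers, the jar mouth is at (318,135), and its plate screws are at (277,76), (373,99), (349,193) and (261,175). Next I fit the rim.

```bash
python3 - <<'E'
from h import *
p=cv2.imread("pics/w2.png")[:,:,::-1]; d=np.load("pics/w2.npy"); st=dict(np.load("pics/w2s.npz"))
crop(p,262,80,110,110,5,"pics/w2c.png",1)
C=cam("wrist",st)
print("plate",plane(C,[(277,76),(373,99),(349,193),(261,175)],0.011), plane(C,[(277,76),(373,99),(349,193),(261,175)],0.011).mean(0))
vv,uu=np.mgrid[80:190,262:372]; z=d[80:190,262:372]
dr,t=ray(C,np.c_[uu.ravel(),vv.ravel()]); X=t+dr*(z.ravel())[:,None]; ok=z.ravel()>0
m=ok&(X[:,2]>.096)&(X[:,2]<.106); Y=X[m]; print("rim",m.sum(),Y.mean(0)); print(cv2.minEnclosingCircle(Y[:,:2].astype(np.float32)))
# ellipse of the inner dark hole
m=ok&(X[:,2]<.092)&(X[:,2]>.085);Y=X[m];print(m.sum(),cv2.minEnclosingCircle(Y[:,:2].astype(np.float32)))
print(np.histogram(X[ok,2],bins=np.arange(0,.115,.005)))
E
```

```text
plate [[0.63950864 0.2111713  0.011     ]
 [0.62373164 0.11317518 0.011     ]
 [0.52725946 0.12937511 0.011     ]
 [0.54121422 0.22569724 0.011     ]] [0.58292849 0.16985471 0.011     ]
rim 987 [0.58342976 0.16945732 0.09871409]
((0.582613468170166, 0.16927796602249146), 0.02773325890302658)
116 ((0.5825127363204956, 0.1688344031572342), 0.027757126837968826)
(array([  63, 2702,  267,  946,  570,  306, 1396,    0,    0,    0,    0,
         74,  410, 1270, 1023,   51,  313,   59,  720,  920,  182,    0]), array([0.   , 0.005, 0.01 , 0.015, 0.02 , 0.025, 0.03 , 0.035, 0.04 ,
       0.045, 0.05 , 0.055, 0.06 , 0.065, 0.07 , 0.075, 0.08 , 0.085,
       0.09 , 0.095, 0.1  , 0.105, 0.11 ]))
```

View pics/w2c.png

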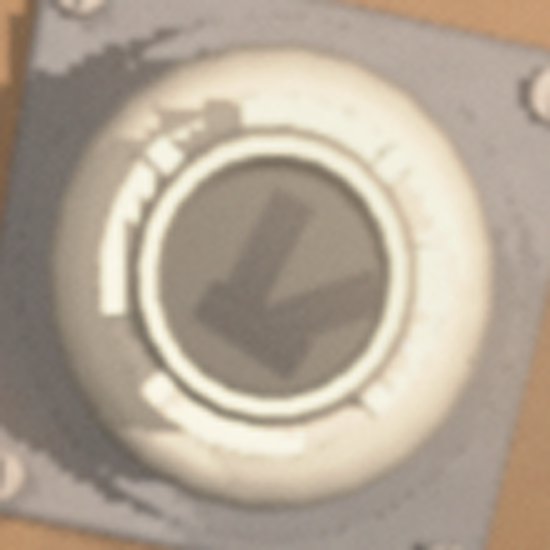

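```bash
python3 - <<'E'
from h import *
p=cv2.imread("pics/w2.png")[:,:,::-1]; d=np.load("pics/w2.npy"); st=dict(np.load("pics/w2s.npz"))
C=cam("wrist",st)
vv,uu=np.mgrid[80:190,262:372]; z=d[80:190,262:372]
dr,t=ray(C,np.c_[uu.ravel(),vv.ravel()]); X=t+dr*(z.ravel())[:,None]
c=np.array([.5828,.1693]); q=X[:,:2]-c; r=np.hypot(*q.T); a=np.degrees(np.arctan2(q[:,1],q[:,0]))%360
m=(r>.0250)&(r<.0272)
for k in range(0,360,6):
    s=m&(a>=k)&(a<k+6); print(k,s.sum(),np.round(X[s,2].max()*1000,1) if s.any() else None, np.round(np.median(X[s,2])*1000,1) if s.any() else None, end=' | ')
    if k%24==18: print()
E
```

```text
0 12 94.4 92.6 | 6 9 93.7 92.9 | 12 10 94.7 92.3 | 18 9 83.1 82.6 | 
24 10 84.3 82.3 | 30 10 85.3 82.7 | 36 8 96.9 82.9 | 42 10 97.5 96.5 | 
48 11 97.2 94.4 | 54 9 94.0 93.1 | 60 10 94.5 93.2 | 66 8 93.5 92.7 | 
72 10 93.8 93.0 | 78 11 94.8 93.6 | 84 9 93.3 93.0 | 90 6 94.3 93.5 | 
96 9 93.6 93.3 | 102 9 93.8 84.0 | 108 8 83.2 82.2 | 114 10 83.7 82.7 | 
120 8 84.2 82.8 | 126 8 96.5 83.0 | 132 10 98.1 96.1 | 138 9 96.5 93.6 | 
144 9 93.9 93.2 | 150 10 94.6 93.4 | 156 9 94.0 93.6 | 162 8 95.1 93.6 | 
168 10 95.7 93.7 | 174 7 94.6 94.1 | 180 5 93.8 92.9 | 186 9 94.3 93.2 | 
192 8 95.1 88.4 | 198 8 82.6 82.2 | 204 9 84.4 82.7 | 210 9 83.5 82.4 | 
216 8 96.2 83.2 | 222 9 98.0 96.0 | 228 7 97.1 93.7 | 234 10 94.7 93.5 | 
240 9 94.1 93.3 | 246 9 94.7 93.5 | 252 9 94.6 92.8 | 258 8 93.7 93.0 | 
264 12 94.3 93.2 | 270 8 94.5 93.1 | 276 11 94.6 93.0 | 282 8 93.9 90.3 | 
288 9 83.9 82.7 | 294 8 84.0 82.7 | 300 8 83.6 82.9 | 306 9 96.7 82.9 | 
312 11 97.2 96.4 | 318 10 97.5 94.4 | 324 10 93.7 92.9 | 330 9 94.1 93.5 | 
336 10 94.5 93.2 | 342 10 94.7 93.3 | 348 10 94.0 92.8 | 354 9 95.0 93.5 |
```

```bash
python3 -m creep '[{"dx":0.002,"dy":0,"dz":0.04,"rx":0,"ry":0.07,"rz":0,"gripper":0},{"dx":0.004,"dy":0,"dz":0.082,"rx":0,"ry":0.145,"rz":0,"gripper":0},{"dx":0.004,"dy":0.01,"dz":0.082,"rx":0,"ry":0.145,"rz":0,"gripper":0},{"dx":0.004,"dy":0.05,"dz":0.082,"rx":0,"ry":0.145,"rz":0,"gripper":0},{"dx":0.004,"dy":0.08,"dz":0.082,"rx":0,"ry":0.145,"rz":0,"gripper":0},{"dx":0.004,"dy":0.091,"dz":0.082,"rx":0,"ry":0.145,"rz":0,"gripper":0},{"dx":0.004,"dy":0.091,"dz":0.082,"rx":0,"ry":0.145,"rz":0,"gripper":0},{"dx":0.004,"dy":0.091,"dz":0.082,"rx":0,"ry":0.145,"rz":0,"gripper":0}]'
python3 - <<'E'
from h import *
st=status.observe(); print(st['tool_pos'],st['tool_rot'],st['contact_force'],st['torque'],st['opening'],st['qpos'][5])
p,d=read_camera("wrist"); cv2.imwrite("pics/w3.png",p[:,:,::-1]); 
p,d=read_camera("scene"); crop(p,230,140,120,110,5,"pics/s3.png",.7)
E
```

```text
time: 6.55
tool_pos: [0.583, 0.1706, 0.1583]
tool_rot: [-1.568, 0.001, -1.657]
contact_force: [0.1, 0.6, -1.2]
opening: 0.0115
[0.58299384 0.17055177 0.15826741] [-1.56822374e+00  7.35689410e-04 -1.65692247e+00] [ 0.11306706  0.57845562 -1.22675572] [ 0.03152386  0.15569439 -0.02964356] 0.011530625813832202 1.8153322825663145
```

View pics/w3.png

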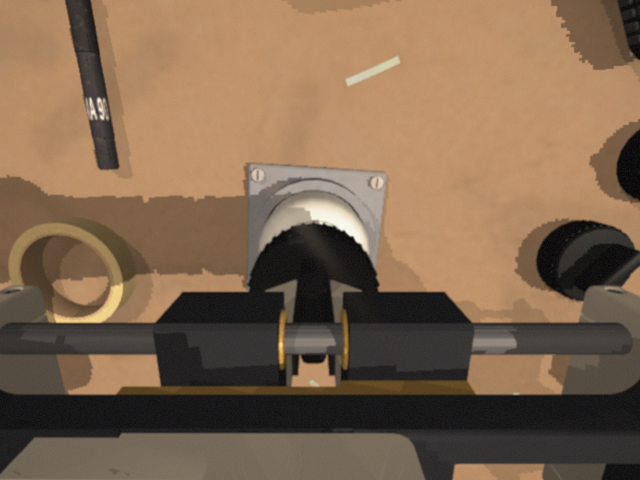

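View pics/s3.png

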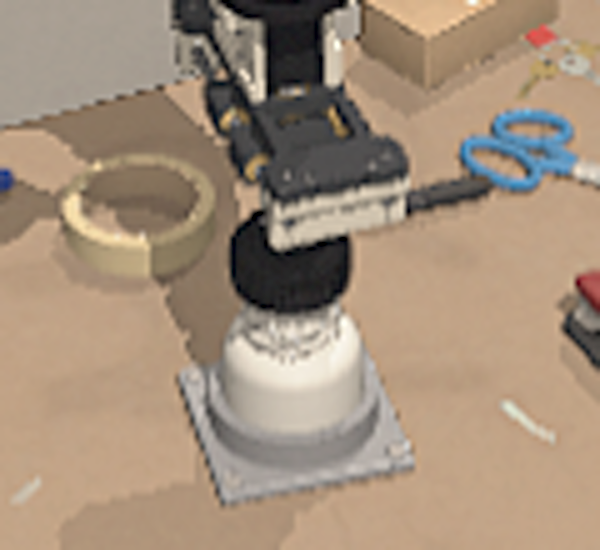

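```bash
python3 -m creep '[{"dx":0,"dy":0,"dz":0,"rx":0,"ry":0,"rz":0,"gripper":0},{"dx":0,"dy":0,"dz":0,"rx":0,"ry":0,"rz":0,"gripper":0}]'
python3 - <<'E'
from h import *
st=status.observe(); print(st['tool_pos'],st['tool_rot'],st['contact_force'],st['torque'])
E
```

```text
time: 6.9
tool_pos: [0.5824, 0.1705, 0.1571]
tool_rot: [-1.57, 0.0, -1.657]
contact_force: [0.4, 0.3, -1.5]
opening: 0.0117
[0.58244479 0.17051131 0.15711023] [-1.57012897e+00  2.08185590e-04 -1.65696173e+00] [ 0.4054388   0.25915856 -1.45052216] [ 0.00272925  0.17256747 -0.03147545]
```

```bash
python3 -m creep '[{"dx":0.0012,"dy":0,"dz":0.0005,"rx":0,"ry":0,"rz":0,"gripper":0},{"dx":0.0012,"dy":0.004,"dz":0.0005,"rx":0,"ry":0,"rz":0,"gripper":0},{"dx":0.0012,"dy":0.008,"dz":0.0005,"rx":0,"ry":0,"rz":0,"gripper":0},{"dx":0.0012,"dy":0.012,"dz":0.0005,"rx":0,"ry":0,"rz":0,"gripper":0},{"dx":0.0012,"dy":0.012,"dz":0.0005,"rx":0,"ry":0,"rz":0,"gripper":0}]'
python3 - <<'E'
from h import *
st=status.observe(); print(st['tool_pos'],st['tool_rot'],st['contact_force'],st['torque'])
E
```

```text
time: 7.52
tool_pos: [0.5824, 0.1692, 0.1442]
tool_rot: [-1.572, -0.0, -1.657]
contact_force: [-0.4, -0.9, -1.1]
opening: 0.0116
[0.58243364 0.16922204 0.14416868] [-1.57174517e+00 -2.07976924e-04 -1.65697696e+00] [-0.39504387 -0.94914359 -1.06514459] [0.02510338 0.17785434 0.04806595]
```

```bash
python3 -m creep '[{"dx":0,"dy":0.001,"dz":0,"rx":0,"ry":0,"rz":0,"gripper":0},{"dx":0,"dy":0.002,"dz":0,"rx":0,"ry":0,"rz":0,"gripper":0},{"dx":0,"dy":0.003,"dz":0,"rx":0,"ry":0,"rz":0,"gripper":0},{"dx":0,"dy":0.0035,"dz":0,"rx":0,"ry":0,"rz":0,"gripper":0},{"dx":0,"dy":0.0035,"dz":0,"rx":0,"ry":0,"rz":0,"gripper":0}]'
python3 - <<'E'
from h import *
st=status.observe(); print(st['tool_pos'],st['tool_rot'],st['contact_force'],st['torque'])
E
```

```text
time: 8.15
tool_pos: [0.5828, 0.1693, 0.1414]
tool_rot: [-1.571, 0.0, -1.657]
contact_force: [-1.0, -0.4, 0.9]
opening: 0.0118
[0.58275525 0.16929379 0.14137922] [-1.57052882e+00  1.13146354e-04 -1.65692410e+00] [-1.01572994 -0.36679073  0.89833596] [-0.09341774  0.16230291  0.00882143]
```

```bash
python3 -m creep '[{"dx":0,"dy":0.001,"dz":0,"rx":0,"ry":0,"rz":0,"gripper":0},{"dx":0,"dy":0.001,"dz":0,"rx":0,"ry":-0.05,"rz":0,"gripper":0},{"dx":0,"dy":0.001,"dz":0,"rx":0,"ry":-0.1,"rz":0,"gripper":0},{"dx":0,"dy":0.001,"dz":0,"rx":0,"ry":-0.15,"rz":0,"gripper":0},{"dx":0,"dy":0.001,"dz":0,"rx":0,"ry":-0.2,"rz":0,"gripper":0},{"dx":0,"dy":0.001,"dz":0,"rx":0,"ry":-0.25,"rz":0,"gripper":0},{"dx":0,"dy":0.001,"dz":0,"rx":0,"ry":-0.3,"rz":0,"gripper":0},{"dx":0,"dy":0.001,"dz":0,"rx":0,"ry":-0.3,"rz":0,"gripper":0}]'
python3 - <<'E'
from h import *
st=status.observe(); print(st['tool_pos'],st['tool_rot'],st['contact_force'],st['torque'])
E
```

```text
time: 9.15
tool_pos: [0.5831, 0.1693, 0.1406]
tool_rot: [-1.57, -0.0, -1.357]
contact_force: [-0.2, -0.3, 3.1]
opening: 0.0116
[0.5830812  0.16929201 0.14062597] [-1.56958258e+00 -1.82614679e-05 -1.35746332e+00] [-0.16234742 -0.2855041   3.12590274] [-0.01304642  0.06529814 -0.01945027]
```

```bash
python3 -m creep '[{"dx":0,"dy":0,"dz":0,"rx":0,"ry":-0.05,"rz":0,"gripper":0},{"dx":0,"dy":0,"dz":0,"rx":0,"ry":-0.1,"rz":0,"gripper":0},{"dx":0,"dy":0,"dz":0,"rx":0,"ry":-0.15,"rz":0,"gripper":0},{"dx":0,"dy":0,"dz":0,"rx":0,"ry":-0.19,"rz":0,"gripper":0},{"dx":0,"dy":0,"dz":0,"rx":0,"ry":-0.19,"rz":0,"gripper":0}]'; python3 -m creep '[{"dx":0,"dy":0,"dz":0,"rx":0,"ry":-0.04,"rz":0,"gripper":0},{"dx":0,"dy":0,"dz":0,"rx":0,"ry":-0.07,"rz":0,"gripper":0},{"dx":0,"dy":0,"dz":0,"rx":0,"ry":-0.07,"rz":0,"gripper":0},{"dx":0,"dy":0,"dz":0,"rx":0,"ry":-0.07,"rz":0,"gripper":0}]'
python3 - <<'E'
from h import *
st=status.observe(); print(st['tool_pos'],st['tool_rot'],st['contact_force'],st['torque'])
E
```

```text
time: 9.78
tool_pos: [0.583, 0.1691, 0.1404]
tool_rot: [-1.57, -0.0, -1.168]
contact_force: [0.1, -0.0, 0.9]
opening: 0.0118
time: 10.28
tool_pos: [0.5825, 0.1693, 0.1399]
tool_rot: [-1.571, 0.0, -1.098]
contact_force: [0.2, 0.7, -0.7]
opening: 0.0118
[0.58249163 0.16932736 0.13994465] [-1.57133257e+00  3.42380701e-04 -1.09771096e+00] [ 0.19685178  0.68690214 -0.72434057] [-0.11401436  0.10534871  0.03439287]
```

```bash
python3 -m creep '[{"dx":0,"dy":0.002,"dz":0,"rx":0,"ry":0,"rz":0,"gripper":0},{"dx":0,"dy":0.004,"dz":0,"rx":0,"ry":0,"rz":0,"gripper":0},{"dx":0,"dy":0.004,"dz":0,"rx":0,"ry":0,"rz":0,"gripper":0}]'; python3 -m creep '[{"dx":0,"dy":0.001,"dz":0,"rx":0,"ry":0,"rz":0,"gripper":0},{"dx":0,"dy":0.002,"dz":0,"rx":0,"ry":0,"rz":0,"gripper":0},{"dx":0,"dy":0.003,"dz":0,"rx":0,"ry":0,"rz":0,"gripper":0},{"dx":0,"dy":0.003,"dz":0,"rx":0,"ry":0,"rz":0,"gripper":0}]'
python3 - <<'E'
from h import *
st=status.observe(); print(st['tool_pos'],st['tool_rot'],st['contact_force'],st['torque'])
E
```

```text
time: 10.65
tool_pos: [0.5826, 0.1692, 0.1359]
tool_rot: [-1.571, 0.0, -1.097]
contact_force: [0.5, -0.5, -1.4]
opening: 0.0118
time: 11.15
tool_pos: [0.5827, 0.1693, 0.1331]
tool_rot: [-1.571, 0.0, -1.097]
contact_force: [-0.3, 0.2, -1.4]
opening: 0.0118
[0.58265518 0.16925766 0.13312836] [-1.57090886e+00  1.12611547e-04 -1.09699437e+00] [-0.25685543  0.23314625 -1.37689392] [-0.14945108  0.15914241 -0.03356388]
```

```bash
python3 -m creep '[{"dx":0,"dy":0.001,"dz":0,"rx":0,"ry":0,"rz":0,"gripper":0},{"dx":0,"dy":0.002,"dz":0,"rx":0,"ry":0,"rz":0,"gripper":0},{"dx":0,"dy":0.0023,"dz":0,"rx":0,"ry":0,"rz":0,"gripper":0},{"dx":0,"dy":0.0023,"dz":0,"rx":0,"ry":0,"rz":0,"gripper":0}]'
python3 - <<'E'
from h import *
st=status.observe(); print(st['tool_pos'],st['tool_rot'],st['contact_force'],st['torque'])
E
```

```text
time: 11.65
tool_pos: [0.5828, 0.1693, 0.131]
tool_rot: [-1.571, -0.0, -1.097]
contact_force: [0.4, 0.6, -0.5]
opening: 0.0117
[0.58277125 0.16926486 0.13103414] [-1.57054336e+00 -1.73956634e-05 -1.09699777e+00] [ 0.3529122   0.59462981 -0.50722244] [-0.04670273  0.18436006 -0.01934486]
```

```bash
python3 -m creep '[{"dx":0,"dy":0,"dz":0,"rx":0,"ry":0.06,"rz":0,"gripper":0},{"dx":0,"dy":0,"dz":0,"rx":0,"ry":0.12,"rz":0,"gripper":0},{"dx":0,"dy":0,"dz":0,"rx":0,"ry":0.18,"rz":0,"gripper":0},{"dx":0,"dy":0,"dz":0,"rx":0,"ry":0.24,"rz":0,"gripper":0},{"dx":0,"dy":0,"dz":0,"rx":0,"ry":0.3,"rz":0,"gripper":0},{"dx":0,"dy":0,"dz":0,"rx":0,"ry":0.36,"rz":0,"gripper":0}]'
python3 -m creep '[{"dx":0,"dy":0.0004,"dz":0,"rx":0,"ry":0.06,"rz":0,"gripper":0},{"dx":0,"dy":0.0008,"dz":0,"rx":0,"ry":0.12,"rz":0,"gripper":0},{"dx":0,"dy":0.0012,"dz":0,"rx":0,"ry":0.18,"rz":0,"gripper":0},{"dx":0,"dy":0.0016,"dz":0,"rx":0,"ry":0.24,"rz":0,"gripper":0}]'
python3 - <<'E'
from h import *
st=status.observe(); print(st['tool_pos'],st['tool_rot'],st['contact_force'],st['torque'])
E
```

```text
time: 12.4
tool_pos: [0.5827, 0.1692, 0.131]
tool_rot: [-1.571, 0.0, -1.459]
contact_force: [-0.2, 0.0, -0.9]
opening: 0.0116
time: 12.9
tool_pos: [0.5828, 0.1692, 0.1295]
tool_rot: [-1.57, 0.0, -1.699]
contact_force: [-0.1, -0.8, -0.7]
opening: 0.0116
[0.58278662 0.16921382 0.12946237] [-1.57049814e+00  8.64095667e-05 -1.69900112e+00] [-0.09910274 -0.80737417 -0.69136509] [-0.08344329  0.20764339  0.00129503]
```

```bash
python3 -m creep '[{"dx":0,"dy":0.0004,"dz":0,"rx":0,"ry":0.06,"rz":0,"gripper":0},{"dx":0,"dy":0.0008,"dz":0,"rx":0,"ry":0.12,"rz":0,"gripper":0},{"dx":0,"dy":0.0012,"dz":0,"rx":0,"ry":0.18,"rz":0,"gripper":0},{"dx":0,"dy":0.0016,"dz":0,"rx":0,"ry":0.24,"rz":0,"gripper":0},{"dx":0,"dy":0.002,"dz":0,"rx":0,"ry":0.3,"rz":0,"gripper":0},{"dx":0,"dy":0.0024,"dz":0,"rx":0,"ry":0.36,"rz":0,"gripper":0},{"dx":0,"dy":0.0026,"dz":0,"rx":0,"ry":0.39,"rz":0,"gripper":0},{"dx":0,"dy":0.0026,"dz":0,"rx":0,"ry":0.39,"rz":0,"gripper":0}]'
python3 - <<'E'
from h import *
st=status.observe(); print(st['tool_pos'],st['tool_rot'],st['contact_force'],st['torque'])
E
```

```text
time: 13.9
tool_pos: [0.5828, 0.1693, 0.1268]
tool_rot: [-1.571, 0.0, -2.087]
contact_force: [-0.0, 0.9, 0.3]
opening: 0.0118
[0.58279314 0.16927935 0.12683013] [-1.57061896e+00  2.78856173e-04 -2.08654946e+00] [-0.01788431  0.85176476  0.31431324] [ 0.0091092   0.21033392 -0.02539743]
```

```bash
T='import sys;from h import *;st=status.observe();print("TAU",st["torque"],st["contact_force"],st["tool_rot"][2],st["tool_pos"][2])'
python3 -m creep '[{"dx":0,"dy":0.0003,"dz":0,"rx":0,"ry":0.025,"rz":0,"gripper":0},{"dx":0,"dy":0.0003,"dz":0,"rx":0,"ry":0.025,"rz":0,"gripper":0},{"dx":0,"dy":0.0003,"dz":0,"rx":0,"ry":0.025,"rz":0,"gripper":0}]' >/dev/null; python3 -c "$T"
python3 -m creep '[{"dx":0,"dy":0.0001,"dz":0,"rx":0,"ry":0.025,"rz":0,"gripper":0},{"dx":0,"dy":0.0001,"dz":0,"rx":0,"ry":0.025,"rz":0,"gripper":0},{"dx":0,"dy":0.0001,"dz":0,"rx":0,"ry":0.025,"rz":0,"gripper":0}]' >/dev/null; python3 -c "$T"
python3 -m creep '[{"dx":0,"dy":0,"dz":0,"rx":0,"ry":0.02,"rz":0,"gripper":0},{"dx":0,"dy":0,"dz":0,"rx":0,"ry":0.02,"rz":0,"gripper":0},{"dx":0,"dy":0,"dz":0,"rx":0,"ry":0.02,"rz":0,"gripper":0}]' >/dev/null; python3 -c "$T"
```

```text
TAU [0.12388056 0.18366724 0.04142114] [ 0.16084136 -0.20065399  0.35685442] -2.1116698691862257 0.1265348664000071
TAU [0.25732064 0.09766843 0.10330778] [0.63076072 1.6008996  0.44398398] -2.136854858262918 0.12640677558558852
TAU [0.36100445 0.14487168 0.10549535] [0.80410214 2.39105465 0.29475558] -2.1569336589483736 0.1263500513224102
```

```bash
python3 -m creep '[{"dx":0,"dy":0.0002,"dz":0,"rx":0,"ry":0.025,"rz":0,"gripper":0},{"dx":0,"dy":0.0002,"dz":0,"rx":0,"ry":0.025,"rz":0,"gripper":0},{"dx":0,"dy":0.0002,"dz":0,"rx":0,"ry":0.025,"rz":0,"gripper":0}]'
python3 -c 'from h import *
for i in range(1):
  st=status.observe();print("TAU",st["torque"],st["contact_force"],st["tool_rot"][2],st["tool_pos"],st["opening"])
p,d=read_camera("wrist"); cv2.imwrite("pics/w4.png",p[:,:,::-1])'
```

```text
time: 15.4
tool_pos: [0.5828, 0.1694, 0.1262]
tool_rot: [-1.571, 0.0, -2.182]
contact_force: [2.0, 3.8, 0.4]
opening: 0.0115
TAU [0.5329788  0.07062919 0.15553511] [2.0291736  3.7778791  0.43970851] -2.1818635397084902 [0.58275797 0.16942688 0.12618157] 0.011492226084497402
```

View pics/w4.png

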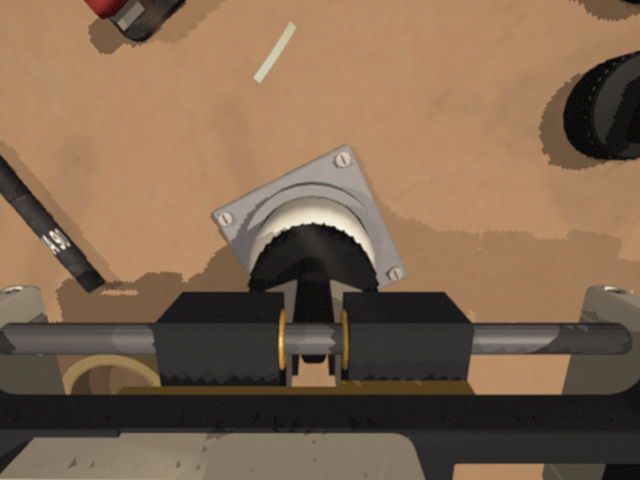

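```bash
python3 -m creep '[{"dx":0,"dy":0,"dz":0,"rx":0,"ry":-0.025,"rz":0,"gripper":0},{"dx":0,"dy":0,"dz":0,"rx":0,"ry":-0.045,"rz":0,"gripper":0},{"dx":0,"dy":0,"dz":0,"rx":0,"ry":-0.045,"rz":0,"gripper":0},{"dx":0,"dy":0,"dz":0,"rx":0,"ry":-0.045,"rz":0,"gripper":0.4},{"dx":0,"dy":0,"dz":0,"rx":0,"ry":-0.045,"rz":0,"gripper":0.4},{"dx":0,"dy":0,"dz":0,"rx":0,"ry":-0.045,"rz":0,"gripper":0.4},{"dx":0,"dy":0,"dz":0,"rx":0,"ry":-0.045,"rz":0,"gripper":0.4}]'
python3 -c 'from h import *
st=status.observe();print("TAU",st["torque"],st["contact_force"])'
```

```text
time: 16.32
tool_pos: [0.5826, 0.1691, 0.126]
tool_rot: [-1.571, -0.0, -2.137]
contact_force: [0.2, -0.4, 0.2]
opening: 0.0368
TAU [0.00865733 0.1457083  0.0151015 ] [ 0.18331042 -0.35681044  0.17470707]
```

```bash
python3 -m creep '[{"dx":0,"dy":-0.01,"dz":0,"rx":0,"ry":0,"rz":0,"gripper":0.4},{"dx":0,"dy":-0.03,"dz":0,"rx":0,"ry":0,"rz":0,"gripper":0.4},{"dx":0,"dy":-0.08,"dz":0,"rx":0,"ry":0,"rz":0,"gripper":0.4},{"dx":0,"dy":-0.12,"dz":-0.02,"rx":0,"ry":0,"rz":0,"gripper":0.4},{"dx":0,"dy":-0.13,"dz":-0.04,"rx":0,"ry":0,"rz":0,"gripper":0.4},{"dx":0,"dy":-0.13,"dz":-0.04,"rx":0,"ry":0,"rz":0,"gripper":0.4},{"dx":0,"dy":-0.13,"dz":-0.04,"rx":0,"ry":0,"rz":0,"gripper":0.4}]'
python3 - <<'E'
from h import *
st=status.observe()
p,d=read_camera("wrist"); cv2.imwrite("pics/w5.png",p[:,:,::-1])
C=cam("wrist",st)
vv,uu=np.mgrid[0:290,200:440]; z=d[0:290,200:440]
dr,t=ray(C,np.c_[uu.ravel(),vv.ravel()]); X=t+dr*(z.ravel())[:,None]; ok=z.ravel()>0
q=np.hypot(X[:,0]-.5828,X[:,1]-.1693)
m=ok&(X[:,2]>.12)&(X[:,2]<.135)&(q<.04); Y=X[m]; print(m.sum(),np.median(Y[:,2]),cv2.minAreaRect(Y[:,:2].astype(np.float32)))
m=ok&(X[:,2]>.1)&(X[:,2]<.111)&(q<.04); Y=X[m]; print(m.sum(),np.median(Y[:,2]),cv2.minEnclosingCircle(Y[:,:2].astype(np.float32)))
A=np.c_[Y[:,:2]-Y[:,:2].mean(0),np.ones(len(Y))]; print("tilt",np.linalg.lstsq(A,Y[:,2],rcond=None)[0])
p,d=read_camera("scene"); crop(p,220,120,140,120,5,"pics/s5.png",.7)
p,d=read_camera("top"); cv2.imwrite("pics/t5.png",p[:,:,::-1])
E
```

```text
time: 17.2
tool_pos: [0.5486, 0.1905, 0.2547]
tool_rot: [-1.572, -0.002, -2.137]
contact_force: [0.1, -0.6, 0.4]
opening: 0.0368
908 0.12923253432324816 ((0.5833038687705994, 0.16868971288204193), (0.011999214999377728, 0.04551570490002632), 59.216522216796875)
4155 0.10554766661797382 ((0.5827268958091736, 0.1689559370279312), 0.03472285345196724)
tilt [-0.0081944   0.00170549  0.10543912]
```

View pics/w5.png

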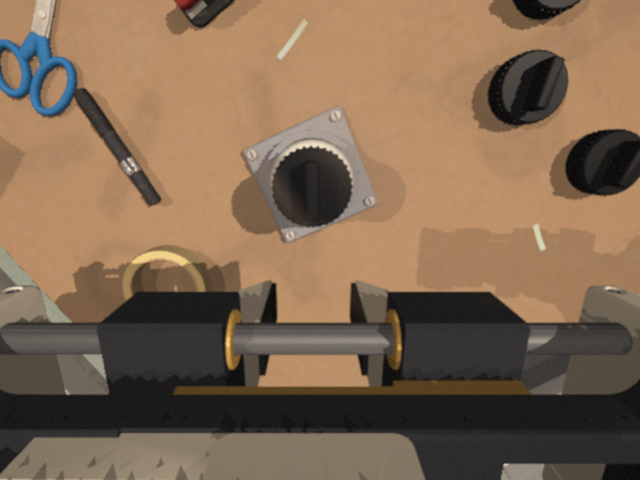

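View pics/s5.png

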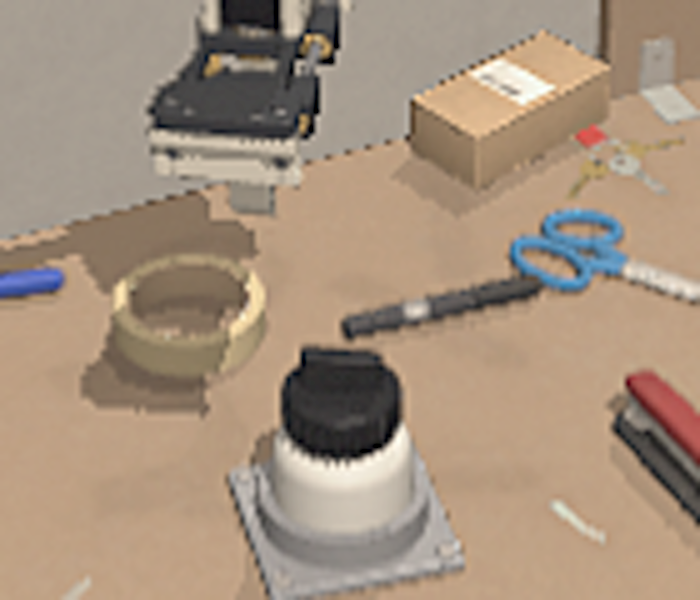

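View pics/t5.png

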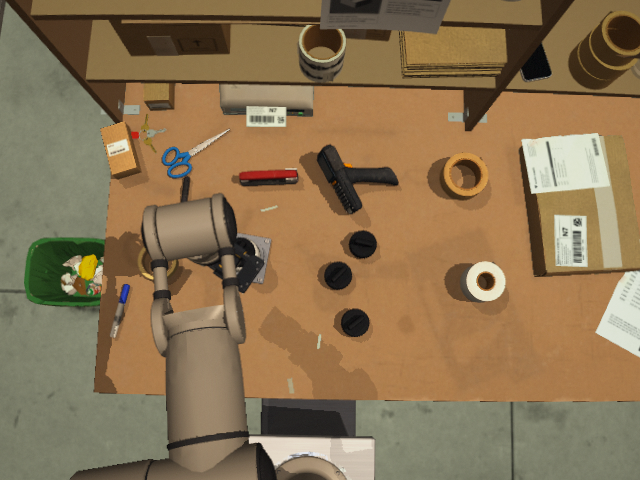

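The lid sits level on the jar at (313,186) in the wrist view. Its bar top reads about 130.7 mm after the 1.5 mm camera bias (home is 130.5). The bystanders are where they were and nothing touches the lid.

```bash
python3 -c 'from cell import robot; print(robot.hand_in())'
```

```text
the job is handed in; nothing more can be done
None
```

The jar is closed and the job is handed in, at about 17 s of the 69 s allowed.

**What I did:**
- I took the rightmost black lid by its bar and set it on the thread ridges.
- I turned it back about 32° with about 4 N of pressure. The force then fell away as the lugs found the openings, and I lowered the lid to the floor of the openings.
- I screwed it forward about 60° until torque built up at the stops, reaching about 0.16 N m. I eased that twist off, opened the gripper and backed away.

**Last checks:**
- **Height:** the bar top read 129.2 mm, which is about 130.7 mm after allowing for the wrist camera reading roughly 1.5 mm low; home is 130.5 mm. The arm's own height puts the lid's origin at about 78.4 mm, against 78.5 mm for home.
- **Fit:** the lid is level to within about 0.5° and centred on the jar to within about 0.5 mm. Its bar measured about 1° short of the angle where the torque began to rise, which is within the measuring error.
- **Bystanders:** the tape, stapler and label roll look unmoved. In the last top view the arm partly hides the tape, which also showed in the wrist and scene views.
- **Contact:** the gripper was clear of everything. No check failed.

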